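# Pack the pipe-fitting order into its tray

### The arm

A 7-joint arm with a two-finger parallel gripper is mounted at the origin on the work surface. World frame = base frame: x ahead of the robot, y to its left, z up, the work surface at z = 0. Lengths are in m, angles in rad, forces in N, time in s.
With the tool pointing down it reaches from about 0.425 to 0.925 m from the base axis. Payload 6.8 kg.
Tool frame: the origin (TCP) lies on the centre line of the jaws, within the pads' length; the fingertips stand 17 mm ahead of it and the grasp point (between the pads) lies 2 mm behind it; z points along the fingers, y is the line along which they close (so a half turn about z gives the same grasp; the last joint's range is limited). The gripper opens to 88 mm and grips with 3 to 60 N. Pads are 20 mm wide; open, the fingers measure 115 mm over their backs; the gripper's body (75 mm by 178 mm) begins 61 mm behind the grasp point.
Start: joints at [-1.262, 0.477, 0.022, 1.555, -0.011, 1.109, -0.083], TCP at [0.273, 0.617, 0.24] pointing down, gripper open.
Joint ranges: [-2.96, 2.96], [-0.34, 2.1], [-1.41, 1.46], [0.24, 2.44], [-1.37, 4.51], [0.17, 1.92], [-2.96, 2.96]. Speed limits (rad/s): [2.39, 2.39, 3.14, 3.14, 3.14, 3.14, 3.14].

### API

Orientations are given as a rotation vector (axis times angle).
In Python, from station import state, grab_frame, camera_params, close_job gives the robot as it stands.
- The arm moves only by the shell command python3 -m jog 'ROWS' [FORCE]. ROWS is JSON, a list of rows, each a list of 7 numbers: the turn, a rotation vector about the tool's x, y, z in degrees, then the shift along the tool's x, y, z in cm, then the finger opening in cm, from 0 to 8.78. In form: [[wx, wy, wz, x, y, z, jaw], ...]. A call has 1 to 8 rows; each row shifts and turns the commanded pose from where the row before left it, along the tool's axes as they then stand; what a row does not reach is not made up. A row lasts 1/12 s, in which the tool goes at most 41.7 mm and 7.16 degrees, less where a joint would pass 70% of its speed; a pose out of reach is approached as far as the arm can. A call with a gripper value outside its range is refused whole. The fingers move at their own pace and stop on an object; FORCE is the grip in N (left out, the last holds). Time passes only in rows, so rows that do not move let the fingers close. It gives the time, the measured TCP pose, the force, the opening and the grip force at its end, in the units of the state.
- state(): the state, without advancing time (a new reading comes with each control period).
- grab_frame(name): name is "side" or "top"; returns the picture (420x560x3 uint8, red, green, blue); there is no depth.
- camera_params(name): a dict with "camera_matrix" (3x3 intrinsics, pixels), "R" (3x3) and "t" (3): a world point X has camera coordinates R X + t. Camera axes: x right, y down, z forward; pixel columns grow to the right and rows downward; lengths in m; the calibration is good to about 2 mm. A picture is of the moment at which its call begins. camera_params takes no time and is no camera call.
- close_job(): hands the job in; it is judged then, once.
The state is a dict: "time_s": time; "joint_positions": joint angles; "dq": joint speeds; "tau": joint torques, N m; "ee_pos": TCP position; "tool_rot": TCP orientation; "force": force on the tool from outside, world axes, zero at the start; "ft_torque": the same for the moment, N m; "opening": opening from 0.0 (shut) to 1.0 (fully open); "grasp_force": force on a finger pad.
Only numpy, scipy, OpenCV 4.12 (cv2) and the standard library are available. Lean on these libraries where they do the work, as an engineer would, in place of code of your own. Each camera call takes 0.05 s, during which the arm holds its last target. There are 200 camera calls.

### The job

Pack the customer's pipe fittings into the order tray on the counter: the tee into the oblong blue bin, the right-angle elbow into the larger square bin, the open sleeve into the round bin and the closed end cap into the small square bin. Each must sit flat on its own bin's floor, the same way up as it is now, set down and not dropped. Leave the look-alikes, the four-way cross and the shallow 45-degree bend, where they lie.

Things in the scene. Friction and masses are not known exactly. Their poses are not given: they have to be found in the camera images.
- tee: Pipe tee, to be packed: three mouths in a T. Grey iron, round mouths with 40 mm collars, lies flat, 40 mm high, pipe axes 20 mm up. Origin: centre of its 56 x 70 mm outline, on the underside. Straight run along y (ends at y = +-35 mm), axis at x = -8 mm; branch to +x, mouth face at x = +28 mm; at y = 0 it is 56 mm from there to the run's back. 0.26 kg.
- elbow: 90 degree pipe elbow, to be packed: two mouths in an L. Grey iron, round mouths with 40 mm collars, lies flat, 40 mm high, pipe axes 20 mm up. Origin: centre of its 56 x 56 mm outline, on the underside. Corner: ball of radius 20 mm at x = y = -8 mm; legs to +x (mouth face x = +28 mm) and +y (mouth face y = +28 mm), so 56 mm from mouth to back. 0.22 kg.
- sleeve: Straight pipe sleeve, to be packed: grey iron tube standing upright, open through, diameter 40 mm, bore 27 mm, height 45 mm. Origin: centre of its underside, z along the tube. 0.18 kg.
- cap: Closed end cap, to be packed: round grey iron cap standing on its flat side, no hole in its top, diameter 40 mm, height 30 mm, bevelled above 24 mm. Origin: centre of its underside, z up. 0.16 kg.
- cross: Look-alike, not ordered: pipe cross, four mouths in a plus. Grey iron, round mouths with 40 mm collars, lies flat, 40 mm high, pipe axes 20 mm up. Origin: its centre, on the underside; mouths along +-x and +-y, 35 mm from the centre.
- bend: Look-alike, not ordered: shallow 45 degree pipe bend, two mouths in a wide open V. Grey iron, round mouths with 40 mm collars, lies flat, 40 mm high, pipe axes 20 mm up. Origin: the bend's middle, on the underside; one leg to -x, the other 45 degrees from +x towards +y, mouths 36 mm from the middle.
- long_bin: Place for the tee: low blue oblong bin (the only oblong one), inside 76 mm along x, 106 mm along y. Fixed in the black tray, in any of its 4 places. Origin: centre of its underside; inner floor at z = +4 mm, rim at z = +13 mm, walls 4 mm. The tee fits with its run along the bin's y, either way round.
- square_bin: Place for the elbow: low blue square bin, the larger of two, inside 82 x 82 mm. Fixed in the black tray, in any of its 4 places. Origin: centre of its underside; inner floor at z = +4 mm, rim at z = +13 mm, walls 4 mm. The elbow fits at any quarter turn.
- round_bin: Place for the sleeve: low blue round bin, inside diameter 66 mm. Fixed in the black tray, in any of its 4 places. Origin: centre of its underside; inner floor at z = +4 mm, rim at z = +13 mm, walls 4 mm. Bin centres are 104 mm apart along x and 118 mm along y; the tray's rim is 14 mm above the counter.
- small_bin: Place for the cap: low blue square bin, the smaller of two, inside 58 x 58 mm. Fixed in the black tray, in any of its 4 places. Origin: centre of its underside; inner floor at z = +4 mm, rim at z = +13 mm, walls 4 mm. Other objects on the counter stand over 0.75 m ahead of the robot or far to the sides.
Not all that is in view belongs to the job. What is shaped like the elbow but brown or pink is not meant.

How it is judged:
At the end, for the whole second after the job is handed in: Tee, elbow, sleeve and cap each rest flat (tilt under 0.1 rad) on the floor of their own bin (origin within 30 mm of the bin's centre and 1 to 8 mm above its underside), released and still; the cross and the bend lie flat within 30 mm of where they started (horizontal distance between tee and long_bin below 0.03 m and z of tee in the frame of long_bin between 0.001 and 0.008 m and angle between each of tee, elbow, sleeve, cap, cross, bend's own z axis and vertical below 0.1 rad and linear speed of each of tee, elbow, sleeve, cap, cross, bend below 0.02 m/s and angular speed of each of tee, elbow, sleeve, cap below 0.3 rad/s and horizontal distance between elbow and square_bin below 0.03 m and z of elbow in the frame of square_bin between 0.001 and 0.008 m and horizontal distance between sleeve and round_bin below 0.03 m and z of sleeve in the frame of round_bin between 0.001 and 0.008 m and horizontal distance between cap and small_bin below 0.03 m and z of cap in the frame of small_bin between 0.001 and 0.008 m and distance of each of cross, bend from where it was at the start of the episode below 0.03 m); the robot touches nothing.
It fails at once if the tee is dropped (moves faster than 0.8 m/s, a fall of over 30 mm, with no finger touching it) (linear speed of tee above 0.8 m/s and contact force between the fingers and tee below 0.05 N).
It fails at once if the elbow is dropped (moves faster than 0.8 m/s, a fall of over 30 mm, with no finger touching it) (linear speed of elbow above 0.8 m/s and contact force between the fingers and elbow below 0.05 N).
It fails at once if the sleeve is dropped (moves faster than 0.8 m/s, a fall of over 30 mm, with no finger touching it) (linear speed of sleeve above 0.8 m/s and contact force between the fingers and sleeve below 0.05 N).
It fails at once if the cap is dropped (moves faster than 0.8 m/s, a fall of over 30 mm, with no finger touching it) (linear speed of cap above 0.8 m/s and contact force between the fingers and cap below 0.05 N).
It also fails if it takes over 106 s, if anything falls off the work surface, if the arm or the gripper's body presses on something with over 40 N, if the wrist force passes 120 N, or if a joint passes its speed limit or range.

## Working session

There is one attempt and no reset: what is moved stays moved. The work goes in short steps, Python scripts to look and compute and a shell command to move; the robot and the scene stay as the last step left them, time stands still between calls to the robot, and variables do not carry over. Pictures are saved under pics/ and viewed, at most 14 in all, crops included, and the job is handed in when it is done.

```bash
ls; mkdir -p pics
python3 - <<'E'
from station import *
import cv2,numpy as np
print(state())
for n in("top","side"):
    f=grab_frame(n);cv2.imwrite(f"pics/{n}0.png",f[:,:,::-1]);c=camera_params(n);print(n,{k:np.round(v,4).tolist() for k,v in c.items()})
E
```

```text
pics
{'time_s': 0.0, 'joint_positions': array([-1.26212218,  0.47773867,  0.02237989,  1.55641177, -0.0114807 ,
        1.1093122 , -0.08307425]), 'dq': array([ 0.00243459, -0.00035278,  0.0003383 ,  0.00033962, -0.0003488 ,
        0.00194002,  0.00011904]), 'tau': array([ 5.94183020e-04, -5.82868052e+01,  1.53499838e+00, -2.72593921e+01,
       -5.43265510e-02,  1.68972602e-02,  1.46968582e-04]), 'ee_pos': array([0.27306213, 0.61669419, 0.23874044]), 'tool_rot': array([-6.49866082e-01, -3.07343737e+00,  2.71717533e-03]), 'force': array([0.01949415, 0.47890613, 0.48699278]), 'ft_torque': array([ 0.02347897,  0.01316045, -0.05358433]), 'grasp_force': 0.0, 'opening': 0.9980597718278451}
top {'camera_matrix': [[443.0654, 0.0, 278.0184], [0.0, 443.0654, 215.5259], [0.0, 0.0, 1.0]], 'R': [[0.0254, -0.9996, -0.0096], [-0.9862, -0.0235, -0.1637], [0.1634, 0.0137, -0.9865]], 't': [-0.0087, 0.6029, 0.8411]}
side {'camera_matrix': [[487.0255, 0.0, 277.0762], [0.0, 487.0255, 212.5858], [0.0, 0.0, 1.0]], 'R': [[-0.9021, -0.4312, 0.0185], [-0.3441, 0.6927, -0.6339], [0.2605, -0.5782, -0.7732]], 't': [0.506, 0.2456, 0.8596]}
```

View pics/top0.png

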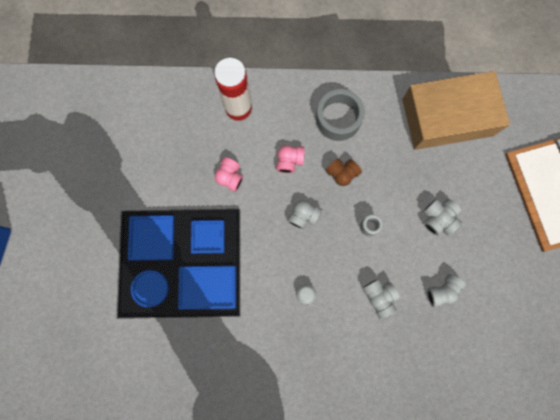

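View pics/side0.png

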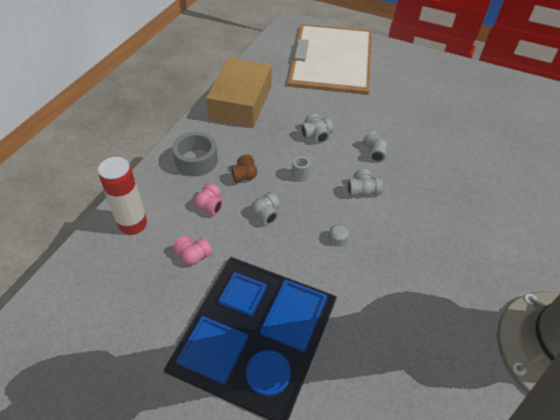

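The top view shows the cap at (306,295), tee (381,297), elbow (303,213), sleeve (372,225), cross (443,216) and bend (446,291). The bins are square (151,237), small (208,236), round (149,288) and long (207,288). In the side view the same fittings appear, mirrored.

```bash
cat > h.py <<'E'
from station import *
import cv2,numpy as np
def ray(n,u,v,z):
    c=camera_params(n);K,R,t=(np.array(c[k]) for k in("camera_matrix","R","t"))
    d=R.T@np.linalg.solve(K,[u,v,1]);o=-R.T@t
    return (o+d*(z-o[2])/d[2])[:2]
def proj(n,X):
    c=camera_params(n);p=np.array(c["camera_matrix"])@(np.array(c["R"])@X+c["t"]);return p[:2]/p[2]
E
python3 - <<'E'
from h import *
im=cv2.imread("pics/top0.png");s=cv2.imread("pics/side0.png")
hsv=cv2.cvtColor(im,cv2.COLOR_BGR2HSV);print(hsv[297,381],hsv[320,340],hsv[295,306])
m=((hsv[...,0]>100)&(hsv[...,0]<125)&(hsv[...,1]>150)&(hsv[...,2]>80)).astype(np.uint8)
for c in cv2.findContours(m,0,2)[0]:
    if cv2.contourArea(c)>300:
        (x,y),wh,a=cv2.minAreaRect(c);print("bin",(round(x),round(y)),np.round(wh),a,ray("top",x,y,.013).round(4))
k=((hsv[...,2]<50)).astype(np.uint8);k[:190]=0;k[:,:100]=0
c=max(cv2.findContours(k,0,2)[0],key=cv2.contourArea);b=cv2.boxPoints(cv2.minAreaRect(c));P=np.array([ray("top",*p,.014) for p in b]);print("tray",b.round(),P.round(4),P.mean(0))
z=cv2.resize(im[190:325,285:475],None,fx=4.2,fy=4.2,interpolation=cv2.INTER_CUBIC);cv2.imwrite("pics/z.png",cv2.convertScaleAbs(z,alpha=1.3))
z=cv2.resize(s[110:250,245:395],None,fx=4.2,fy=4.2,interpolation=cv2.INTER_CUBIC);cv2.imwrite("pics/zs.png",cv2.convertScaleAbs(z,alpha=1.3))
E
```

```text
[ 72   7 171] [ 15   6 159] [ 75   8 195]
bin (149, 288) [35. 37.] 45.0 [0.4521 0.2671]
bin (206, 287) [43. 57.] 90.0 [0.4566 0.1489]
bin (207, 236) [33. 34.] 90.0 [0.5613 0.1533]
bin (150, 237) [44. 45.] 90.0 [0.5573 0.2711]
tray [[118. 210.]
 [238. 210.]
 [238. 316.]
 [118. 316.]] [[0.6126 0.3435]
 [0.6186 0.0909]
 [0.4015 0.0822]
 [0.3952 0.3251]] [0.50696148 0.21042734]
```

View pics/z.png

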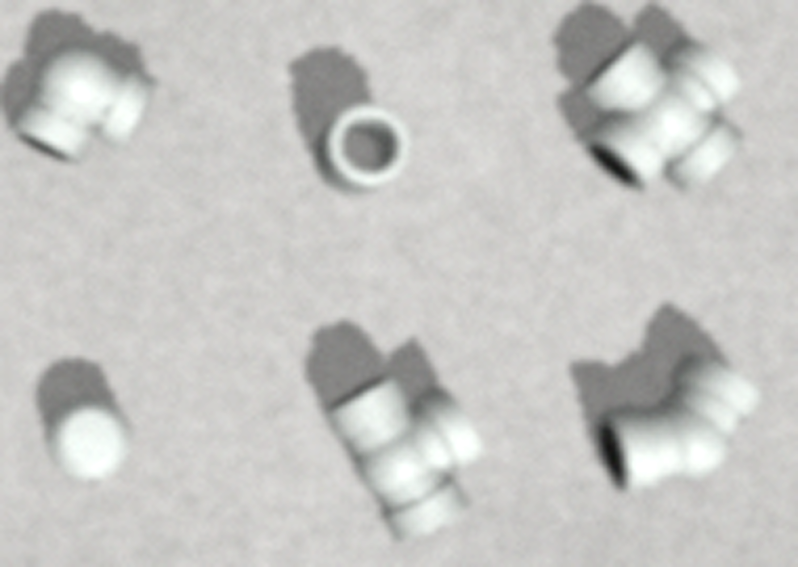

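View pics/zs.png

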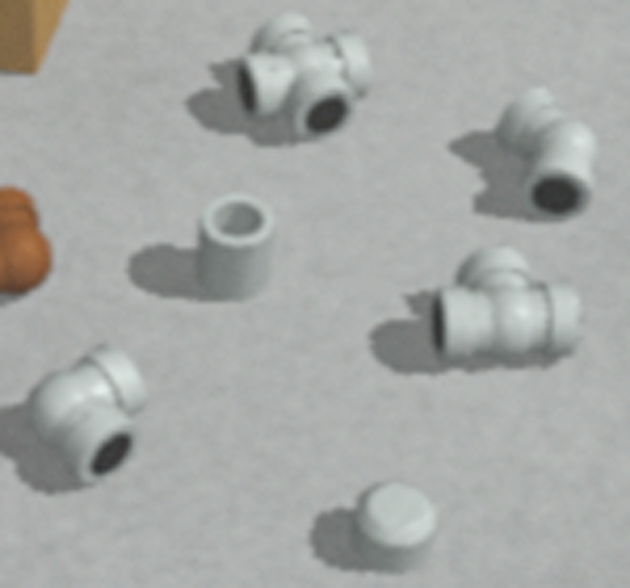

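The crops show two things clearly:
- **Tee:** its run goes from about (360,393) to (432,522) in zoom pixels, with the branch to the right.
- **Elbow:** its ball is near (78,88), with mouths to the lower left and to the right.

Next I convert these points to world coordinates.

```bash
cat >> h.py <<'E'
from scipy.spatial.transform import Rotation as Ro
def go(x,y,z,phi,n,jaw=None,s=None):
    """n equal rows from the measured pose to world x,y,z with tool-y at angle phi (deg, mod 180)"""
    s=s or state();R=Ro.from_rotvec(s["tool_rot"]).as_matrix()
    p0=np.degrees(np.arctan2(R[1,1],R[0,1]));d=(phi-p0+90)%180-90
    dw=(np.array([x,y,z])-s["ee_pos"])/n*100
    print("pos",s["ee_pos"].round(4),"phi %.1f turn %.1f step %.2fcm tilt"%(p0,d,np.linalg.norm(dw)),R[:,2].round(3),"t",round(s["time_s"],1))
    print([[0,0,round(-d/n,1)]+(Ro.from_euler('z',-d/n*i,degrees=True).as_matrix()@R.T@dw if 0 else (R@Ro.from_euler('z',-d/n*i,degrees=True).as_matrix()).T@dw).round(2).tolist() for i in range(n)])
E
python3 - <<'E'
from h import *
g=lambda u,v,z:ray("top",285+u/4.2,190+v/4.2,z)
ang=lambda v:round(float(np.degrees(np.arctan2(v[1],v[0]))),1)
print("sleeve",g(368,146,.045),"cap",g(92,441,.028))
a,b,m=g(360,393,.025),g(432,522,.025),g(475,425,.025)
c=(a+b)/2;print("tee run centre",c,"len",np.linalg.norm(a-b),"run ang",ang(a-b),"branch",ang(m-c),np.linalg.norm(m-c))
c=g(78,88,.03);A=g(46,140,.022);B=g(140,115,.025)
print("elbow ball",c,"legA",A,ang(A-c),np.linalg.norm(A-c),"legB",B,ang(B-c),np.linalg.norm(B-c))
x,y=g(92,441,.028)
go(x,y,.12,ang([x,y]),24)
E
```

```text
sleeve [ 0.58942505 -0.1843165 ] cap [ 0.44690061 -0.05534052]
tee run centre [ 0.44299791 -0.20014224] len 0.06830881831500783 run ang 29.3 branch -67.0 0.04115143582565334
elbow ball [ 0.61698106 -0.04586723] legA [ 0.59204886 -0.03090346] 149.0 0.02907798415277699 legB [ 0.60512287 -0.07674123] -111.0 0.03307294730586301
pos [0.2731 0.6168 0.2388] phi 66.1 turn -73.2 step 2.93cm tilt [-0.001 -0.002 -1.   ] t 0.1
[[0, 0, np.float64(3.1), -1.8, -2.27, 0.5], [0, 0, np.float64(3.1), -1.91, -2.17, 0.5], [0, 0, np.float64(3.1), -2.03, -2.06, 0.5], [0, 0, np.float64(3.1), -2.13, -1.95, 0.5], [0, 0, np.float64(3.1), -2.23, -1.84, 0.5], [0, 0, np.float64(3.1), -2.33, -1.71, 0.5], [0, 0, np.float64(3.1), -2.42, -1.59, 0.5], [0, 0, np.float64(3.1), -2.5, -1.46, 0.5], [0, 0, np.float64(3.1), -2.57, -1.32, 0.5], [0, 0, np.float64(3.1), -2.64, -1.18, 0.5], [0, 0, np.float64(3.1), -2.7, -1.04, 0.5], [0, 0, np.float64(3.1), -2.75, -0.9, 0.5], [0, 0, np.float64(3.1), -2.79, -0.75, 0.5], [0, 0, np.float64(3.1), -2.83, -0.6, 0.5], [0, 0, np.float64(3.1), -2.86, -0.45, 0.5], [0, 0, np.float64(3.1), -2.88, -0.29, 0.5], [0, 0, np.float64(3.1), -2.89, -0.14, 0.5], [0, 0, np.float64(3.1), -2.89, 0.01, 0.5], [0, 0, np.float64(3.1), -2.89, 0.17, 0.5], [0, 0, np.float64(3.1), -2.87, 0.32, 0.5], [0, 0, np.float64(3.1), -2.85, 0.47, 0.5], [0, 0, np.float64(3.1), -2.82, 0.62, 0.5], [0, 0, np.float64(3.1), -2.79, 0.77, 0.5], [0, 0, np.float64(3.1), -2.74, 0.92, 0.5]]
```

```bash
cat >> h.py <<'E'
def go2(x,y,z,phi):
    s=state();R=Ro.from_rotvec(s["tool_rot"]).as_matrix()
    p0=np.degrees(np.arctan2(R[1,1],R[0,1]));d=(phi-p0+90)%180-90
    w=np.array([x,y,z])-s["ee_pos"]
    print("pos",s["ee_pos"].round(4),"phi %.1f"%p0,"F",s["force"].round(1),"open %.1f"%(s["opening"]*88),"t",round(s["time_s"],1),"z-axis",R[:,2].round(3))
    Rn=R@Ro.from_euler('z',-d,degrees=True).as_matrix()
    print("wz %.1f then shift cm"%-d,(Rn.T@w*100).round(2))
E
python3 -m jog '[[0,0,7,0,0,0,8.7],[0,0,7,0,0,0,8.7],[0,0,7,0,0,0,8.7],[0,0,7,0,0,0,8.7],[0,0,7,0,0,0,8.7]]' 15
python3 -c "
from h import *
go2(.52,.2,.2,22)"
```

```text
time_s: 0.52
ee_pos: [0.2731, 0.6169, 0.2391]
tool_rot: [1.552, 2.731, -0.002]
force: [0.8, -0.1, -0.7]
opening: 0.994
grasp_force: 0.0
pos [0.2731 0.6169 0.2391] phi 30.8 F [ 0.8 -0.1 -0.7] open 87.5 t 0.5 z-axis [-0.    -0.001 -1.   ]
wz 8.8 then shift cm [-47.9    7.27   3.94]
```

```bash
python3 -m jog '[[0,0,7,0,0,0,8.7],[0,0,2,0,0,0,8.7],[0,0,0,-3.4,0.5,0.3,8.7],[0,0,0,-3.4,0.5,0.3,8.7],[0,0,0,-3.4,0.5,0.3,8.7],[0,0,0,-3.4,0.5,0.3,8.7],[0,0,0,-3.4,0.5,0.3,8.7],[0,0,0,-3.4,0.5,0.3,8.7]]' >/dev/null
python3 -m jog '[[0,0,0,-3.4,0.5,0.3,8.7],[0,0,0,-3.4,0.5,0.3,8.7],[0,0,0,-3.4,0.5,0.3,8.7],[0,0,0,-3.4,0.5,0.3,8.7],[0,0,0,-3.4,0.5,0.3,8.7],[0,0,0,-3.4,0.5,0.3,8.7],[0,0,0,-3.4,0.5,0.3,8.7],[0,0,0,-3.4,0.5,0.3,8.7]]'
python3 -c "
from h import *
go2(.447,-.0555,.12,-7)"
```

```text
time_s: 1.85
ee_pos: [0.5177, 0.201, 0.1973]
tool_rot: [-1.754, -2.606, 0.001]
force: [0.8, 1.1, 0.6]
opening: 0.992
grasp_force: 0.0
pos [0.5177 0.201  0.1973] phi 22.1 F [0.8 1.1 0.6] open 87.3 t 1.9 z-axis [-0. -0. -1.]
wz 29.1 then shift cm [-26.32  -3.89   7.74]
```

```bash
python3 -m jog '[[0,0,7,0,0,0,8.7],[0,0,7,0,0,0,8.7],[0,0,7,0,0,0,8.7],[0,0,7,0,0,0,8.7],[0,0,1.1,0,0,0,8.7]]' >/dev/null
python3 -m jog '[[0,0,0,-3.3,-0.5,0.9,8.7],[0,0,0,-3.3,-0.5,0.9,8.7],[0,0,0,-3.3,-0.5,0.9,8.7],[0,0,0,-3.3,-0.5,0.9,8.7],[0,0,0,-3.3,-0.5,0.9,8.7],[0,0,0,-3.3,-0.5,1,8.7],[0,0,0,-3.3,-0.5,1,8.7],[0,0,0,-3.2,-0.4,1,8.7]]'
python3 -m jog '[[0,0,0,0,0,0,8.7]]' >/dev/null
python3 - <<'E'
from h import *
go2(.447,-.0555,.029,-7)
ims=[]
for n in("top","side"):
    f=grab_frame(n)[:,:,::-1].copy();u,v=proj(n,np.array([.447,-.0555,.03])).astype(int)
    ims.append(cv2.resize(f[v-65:v+65,u-65:u+65],(390,390)))
cv2.imwrite("pics/c1.png",np.hstack(ims))
E
```

```text
time_s: 2.93
ee_pos: [0.4457, -0.055, 0.1223]
tool_rot: [-2.349, -2.086, -0.0]
force: [-0.3, -0.8, 0.1]
opening: 0.992
grasp_force: 0.0
pos [ 0.4432 -0.0595  0.1213] phi -7.3 F [-0.4  0.4  0.8] open 87.5 t 3.0 z-axis [-0.004 -0.002 -1.   ]
wz -0.3 then shift cm [0.46 0.36 9.23]
```

View pics/c1.png

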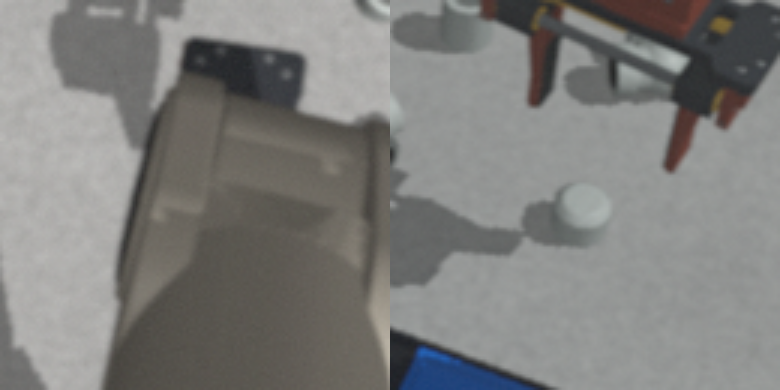

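The side view shows both fingers straddling the line down to the cap. I'll descend, settle, check and close.

```bash
python3 -m jog '[[0,0,0,0.2,0.2,2,8.7],[0,0,0,0.2,0.1,2,8.7],[0,0,0,0,0,2,8.7],[0,0,0,0,0,1.5,8.7],[0,0,0,0,0,1,8.7],[0,0,0,0,0,0,8.7],[0,0,0,0,0,0,8.7],[0,0,0,0,0,0,8.7]]'
python3 - <<'E'
from h import *
go2(.447,-.0555,.029,-7)
f=grab_frame("side")[:,:,::-1].copy();u,v=proj("side",np.array([.447,-.0555,.03])).astype(int)
cv2.imwrite("pics/c2.png",cv2.resize(f[v-65:v+65,u-65:u+65],(390,390)))
E
```

```text
time_s: 3.78
ee_pos: [0.4509, -0.0497, 0.0384]
tool_rot: [2.351, 2.083, 0.002]
force: [0.7, -0.6, -0.2]
opening: 0.99
grasp_force: 0.0
pos [ 0.4509 -0.0497  0.0384] phi -6.9 F [ 0.7 -0.6 -0.2] open 87.1 t 3.8 z-axis [ 0.001  0.    -1.   ]
wz 0.1 then shift cm [-0.63 -0.32  0.94]
```

View pics/c2.png

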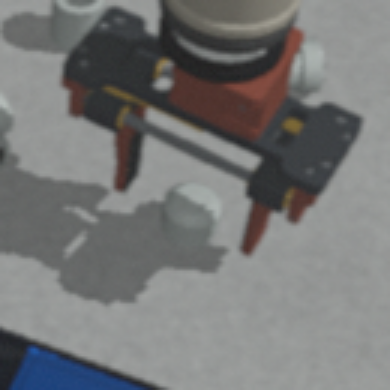

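The cap sits between the fingers, about 6 mm off centre sideways.

```bash
python3 -m jog '[[0,0,0,-0.3,-0.2,0.3,8.7],[0,0,0,-0.3,-0.1,0.3,8.7],[0,0,0,0,0,0.3,8.7],[0,0,0,0,0,0,8.7],[0,0,0,0,0,0,8.7],[0,0,0,0,0,0,8.7]]'
python3 -c "
from h import *
go2(.447,-.0555,.029,-7)"
```

```text
time_s: 4.33
ee_pos: [0.4465, -0.0557, 0.0287]
tool_rot: [-2.353, -2.082, -0.0]
force: [-0.7, -0.5, -0.6]
opening: 0.993
grasp_force: 0.0
pos [ 0.4465 -0.0557  0.0287] phi -7.0 F [-0.7 -0.5 -0.6] open 87.4 t 4.3 z-axis [ 0.  0. -1.]
wz 0.0 then shift cm [ 0.02  0.05 -0.03]
```

Close at 25 N and lift.

```bash
python3 -m jog '[[0,0,0,0,0,0,3],[0,0,0,0,0,0,3],[0,0,0,0,0,0,3],[0,0,0,0,0,0,3],[0,0,0,0,0,0,3],[0,0,0,0,0,0,3],[0,0,0,0,0,0,3],[0,0,0,0,0,0,3]]' 25
python3 -m jog '[[0,0,0,0,0,-1,3],[0,0,0,0,0,-2,3],[0,0,0,0,0,-2,3],[0,0,0,0,0,-2,3],[0,0,0,0,0,-2,3],[0,0,0,0,0,-1,3],[0,0,0,0,0,0,3],[0,0,0,0,0,0,3]]'
python3 -c "
from h import *
go2(.5613,.1533,.08,2)"
```

```text
time_s: 5.0
ee_pos: [0.4467, -0.0557, 0.0287]
tool_rot: [2.352, 2.082, 0.001]
force: [0.5, -0.8, 0.1]
opening: 0.441
grasp_force: 25.0
time_s: 5.67
ee_pos: [0.4464, -0.0554, 0.1288]
tool_rot: [2.352, 2.083, 0.002]
force: [-0.2, 0.2, -2.9]
opening: 0.439
grasp_force: 25.0
pos [ 0.4464 -0.0554  0.1288] phi -7.0 F [-0.2  0.2 -2.9] open 38.7 t 5.7 z-axis [ 0.001  0.001 -1.   ]
wz -9.0 then shift cm [20.45 12.21  4.9 ]
```

```bash
python3 -m jog '[[0,0,-4.5,0,0,0,3],[0,0,-4.5,0,0,0,3],[0,0,0,1.3,0.8,0,3],[0,0,0,2.2,1.3,0,3],[0,0,0,2.5,1.5,0,3],[0,0,0,2.5,1.5,0,3],[0,0,0,2.5,1.5,0,3],[0,0,0,2.5,1.5,0,3]]' >/dev/null
python3 -m jog '[[0,0,0,2.5,1.5,0.5,3],[0,0,0,2.2,1.3,1,3],[0,0,0,1.5,0.9,1,3],[0,0,0,0.7,0.4,1,3],[0,0,0,0,0,1,3],[0,0,0,0,0,0,3],[0,0,0,0,0,0,3],[0,0,0,0,0,0,3]]'
python3 - <<'E'
from h import *
go2(.5613,.1533,.036,2)
f=grab_frame("side")[:,:,::-1].copy()
cv2.imwrite("pics/c3.png",cv2.resize(f[200:420,130:370],(720,600)))
E
```

```text
time_s: 7.0
ee_pos: [0.5608, 0.1506, 0.0837]
tool_rot: [2.185, 2.258, -0.001]
force: [-0.6, -0.6, -1.2]
opening: 0.442
grasp_force: 25.0
pos [0.5608 0.1506 0.0837] phi 1.9 F [-0.6 -0.6 -1.2] open 38.9 t 7.0 z-axis [-0.001 -0.001 -1.   ]
wz -0.1 then shift cm [0.27 0.06 4.77]
```

View pics/c3.png

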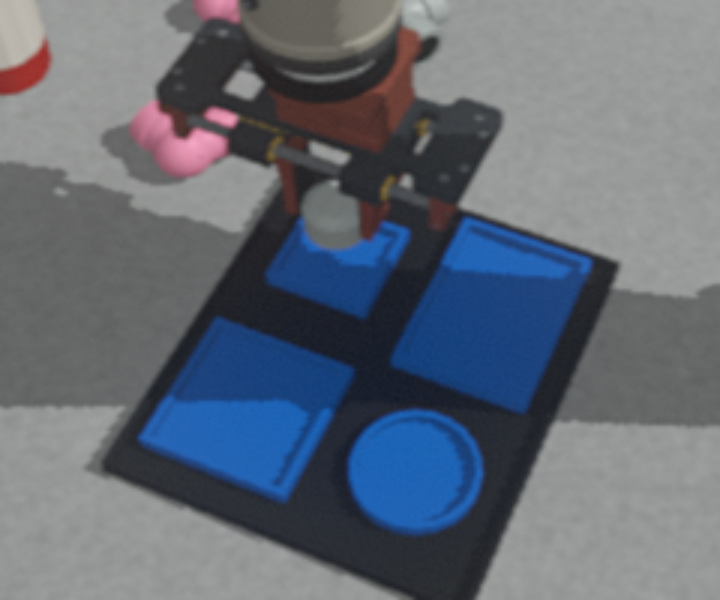

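The cap hangs above the small bin with clear margins.

```bash
python3 -m jog '[[0,0,0,0.2,0.1,1,3],[0,0,0,0.1,0,1,3],[0,0,0,0,0,1,3],[0,0,0,0,0,0.7,3],[0,0,0,0,0,0.5,3],[0,0,0,0,0,0,3],[0,0,0,0,0,0,3],[0,0,0,0,0,0,3]]'
python3 -m jog '[[0,0,0,0,0,0.2,3],[0,0,0,0,0,0,3],[0,0,0,0,0,0,3]]'
python3 -m jog '[[0,0,0,0,0,0.2,3],[0,0,0,0,0,0,3],[0,0,0,0,0,0,3]]'
```

```text
time_s: 7.72
ee_pos: [0.5623, 0.1555, 0.0418]
tool_rot: [2.182, 2.26, 0.001]
force: [-0.3, 0.3, -0.7]
opening: 0.441
grasp_force: 25.0
time_s: 7.97
ee_pos: [0.5621, 0.1556, 0.0398]
tool_rot: [2.182, 2.26, 0.001]
force: [-0.8, -1.0, -1.3]
opening: 0.441
grasp_force: 25.0
time_s: 8.22
ee_pos: [0.5623, 0.1556, 0.0378]
tool_rot: [2.182, 2.26, 0.001]
force: [0.3, 0.3, -1.7]
opening: 0.438
grasp_force: 25.0
```

```bash
python3 -m jog '[[0,0,0,0,0,0.2,3],[0,0,0,0,0,0,3],[0,0,0,0,0,0,3]]'
python3 -m jog '[[0,0,0,0,0,0.1,3],[0,0,0,0,0,0,3],[0,0,0,0,0,0,3]]'
```

```text
time_s: 8.47
ee_pos: [0.5624, 0.1556, 0.0376]
tool_rot: [-2.182, -2.259, -0.002]
force: [-5.3, -1.1, 18.0]
opening: 0.447
grasp_force: 25.2
time_s: 8.72
ee_pos: [0.5624, 0.1556, 0.0375]
tool_rot: [-2.182, -2.259, -0.002]
force: [-9.1, -2.6, 28.6]
opening: 0.441
grasp_force: 25.3
```

The force rises at TCP z 0.0377, so the floor is at about 0.009. I'll ease off, open and rise.

```bash
python3 -m jog '[[0,0,0,0,0,-0.2,3],[0,0,0,0,0,0,3],[0,0,0,0,0,0,6],[0,0,0,0,0,0,6],[0,0,0,0,0,0,6],[0,0,0,0,0,0,6]]' 
python3 -m jog '[[0,0,0,0,0,-1,6],[0,0,0,0,0,-2,6],[0,0,0,0,0,-2,8.7],[0,0,0,0,0,-2,8.7],[0,0,0,0,0,-1,8.7],[0,0,0,0,0,0,8.7],[0,0,0,0,0,0,8.7]]'
python3 -c "
from h import *
go2(.5893,-.184,.12,-17)"
```

```text
time_s: 9.22
ee_pos: [0.5619, 0.1555, 0.0363]
tool_rot: [-2.182, -2.26, 0.001]
force: [0.1, -0.2, 0.9]
opening: 0.671
grasp_force: 0.0
time_s: 9.8
ee_pos: [0.5621, 0.1557, 0.1169]
tool_rot: [2.182, 2.26, 0.001]
force: [-0.1, 0.3, -0.6]
opening: 0.985
grasp_force: 0.0
pos [0.5621 0.1557 0.1169] phi 2.0 F [-0.1  0.3 -0.6] open 86.7 t 9.8 z-axis [ 0.001  0.001 -1.   ]
wz 19.0 then shift cm [-31.69  12.53  -0.33]
```

```bash
python3 -m jog '[[0,0,6.4,0,0,0,8.7],[0,0,6.4,0,0,0,8.7],[0,0,6.2,0,0,0,8.7],[0,0,0,-3.2,1.3,0,8.7],[0,0,0,-3.2,1.3,0,8.7],[0,0,0,-3.2,1.3,0,8.7],[0,0,0,-3.2,1.3,0,8.7]]' >/dev/null
python3 -m jog '[[0,0,0,-3.2,1.2,0,8.7],[0,0,0,-3.2,1.2,0,8.7],[0,0,0,-3.2,1.2,0,8.7],[0,0,0,-3.2,1.2,0,8.7],[0,0,0,-3.2,1.2,0,8.7],[0,0,0,-2.8,1.2,0,8.7],[0,0,0,0,0,0,8.7],[0,0,0,0,0,0,8.7]]' >/dev/null
python3 -m jog '[[0,0,0,0,0,0,8.7],[0,0,0,0,0,0,8.7]]' >/dev/null
python3 - <<'E'
from h import *
go2(.5893,-.184,.030,-17)
f=grab_frame("side")[:,:,::-1].copy();u,v=proj("side",np.array([.589,-.184,.03])).astype(int)
cv2.imwrite("pics/c4.png",cv2.resize(f[v-65:v+65,u-65:u+65],(390,390)))
E
```

```text
pos [ 0.5881 -0.1808  0.1157] phi -16.9 F [0.1 0.7 1.2] open 87.3 t 11.2 z-axis [-0.002  0.001 -1.   ]
wz 0.1 then shift cm [-0.28  0.23  8.57]
```

View pics/c4.png

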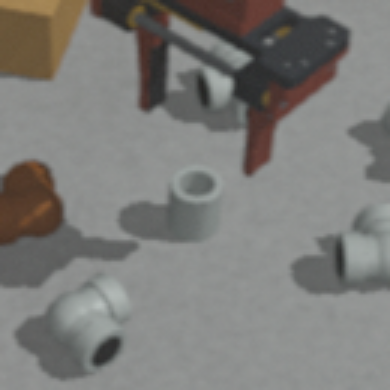

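The sleeve is below, between the fingers; the cross stays clear.

```bash
python3 -m jog '[[0,0,0,-0.1,0.1,2,8.7],[0,0,0,-0.1,0.1,2,8.7],[0,0,0,0,0,2,8.7],[0,0,0,0,0,1.5,8.7],[0,0,0,0,0,1.1,8.7],[0,0,0,0,0,0,8.7],[0,0,0,0,0,0,8.7],[0,0,0,0,0,0,8.7]]' 
python3 -c "
from h import *
go2(.5893,-.184,.030,-17)"
```

```text
time_s: 11.93
ee_pos: [0.5904, -0.1853, 0.0315]
tool_rot: [2.524, 1.869, 0.001]
force: [-0.6, -1.1, -0.0]
opening: 0.987
grasp_force: 0.0
pos [ 0.5904 -0.1853  0.0315] phi -17.0 F [-0.6 -1.1 -0. ] open 86.9 t 11.9 z-axis [ 0.001 -0.    -1.   ]
wz 0.0 then shift cm [ 0.09 -0.14  0.15]
```

```bash
python3 -m jog '[[0,0,0,0,0,0,3],[0,0,0,0,0,0,3],[0,0,0,0,0,0,3],[0,0,0,0,0,0,3],[0,0,0,0,0,0,3],[0,0,0,0,0,0,3],[0,0,0,0,0,0,3],[0,0,0,0,0,0,3]]' 25
python3 -m jog '[[0,0,0,0,0,-1,3],[0,0,0,0,0,-2,3],[0,0,0,0,0,-2,3],[0,0,0,0,0,-2,3],[0,0,0,0,0,-2,3],[0,0,0,0,0,-1,3],[0,0,0,0,0,0,3],[0,0,0,0,0,0,3]]'
python3 -c "
from h import *
go2(.4528,.2655,.13,2)"
```

```text
time_s: 12.6
ee_pos: [0.5901, -0.1856, 0.0308]
tool_rot: [2.525, 1.869, 0.001]
force: [0.6, -0.7, 0.9]
opening: 0.454
grasp_force: 25.0
time_s: 13.27
ee_pos: [0.5896, -0.1852, 0.1307]
tool_rot: [-2.525, -1.869, -0.001]
force: [-0.1, 0.4, -1.7]
opening: 0.452
grasp_force: 25.0
pos [ 0.5896 -0.1852  0.1307] phi -17.0 F [-0.1  0.4 -1.7] open 39.8 t 13.3 z-axis [ 0.  0. -1.]
wz -19.0 then shift cm [ 45.52 -12.1    0.07]
```

```bash
python3 -m jog '[[0,0,-6.4,0,0,0,3],[0,0,-6.4,0,0,0,3],[0,0,-6.2,0,0,0,3],[0,0,0,1.5,-0.4,0,3],[0,0,0,2.5,-0.7,0,3],[0,0,0,3,-0.8,0,3],[0,0,0,3,-0.8,0,3],[0,0,0,3,-0.8,0,3]]' >/dev/null
python3 -m jog '[[0,0,0,3,-0.8,0,3],[0,0,0,3,-0.8,0,3],[0,0,0,3,-0.8,0,3],[0,0,0,3,-0.8,0,3],[0,0,0,3,-0.8,0,3],[0,0,0,3,-0.8,0,3],[0,0,0,3,-0.8,0,3],[0,0,0,3,-0.8,0,3]]' >/dev/null
python3 -m jog '[[0,0,0,3,-0.8,0,3],[0,0,0,3,-0.8,0,3],[0,0,0,1.5,-0.4,0,3],[0,0,0,1,-0.2,0,3],[0,0,0,0,0,0,3],[0,0,0,0,0,0,3],[0,0,0,0,0,0,3],[0,0,0,0,0,0,3]]'
python3 - <<'E'
from h import *
go2(.4528,.2655,.0395,2)
f=grab_frame("side")[:,:,::-1].copy()
cv2.imwrite("pics/c5.png",cv2.resize(f[200:420,130:370],(720,600)))
E
```

```text
time_s: 15.27
ee_pos: [0.4533, 0.2631, 0.1305]
tool_rot: [2.185, 2.257, -0.001]
force: [-1.1, -0.6, -2.7]
opening: 0.448
grasp_force: 25.0
pos [0.4533 0.2631 0.1305] phi 1.9 F [-1.1 -0.6 -2.7] open 39.4 t 15.3 z-axis [-0.    -0.001 -1.   ]
wz -0.1 then shift cm [ 0.25 -0.04  9.1 ]
```

View pics/c5.png

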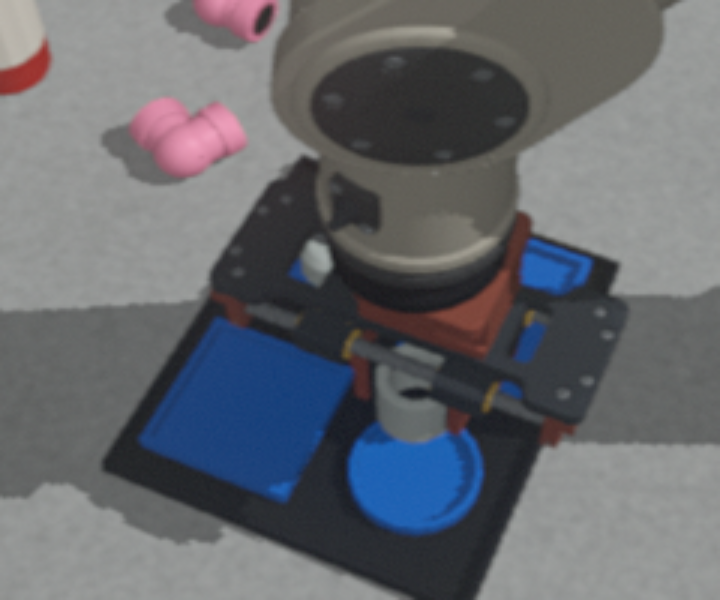

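The sleeve hangs over the round bin as expected, and the cap sits in its own bin.

```bash
python3 -m jog '[[0,0,0,0.1,0,2,3],[0,0,0,0.1,0,2,3],[0,0,0,0,0,2,3],[0,0,0,0,0,1.5,3],[0,0,0,0,0,0.8,3],[0,0,0,0,0,0.4,3],[0,0,0,0,0,0,3],[0,0,0,0,0,0,3]]'
python3 -m jog '[[0,0,0,0,0,0,3],[0,0,0,0,0,0.1,3],[0,0,0,0,0,0,3],[0,0,0,0,0,0,3]]'
```

```text
time_s: 15.98
ee_pos: [0.4532, 0.2669, 0.0442]
tool_rot: [2.183, 2.259, 0.001]
force: [-0.0, -0.2, -2.2]
opening: 0.451
grasp_force: 25.0
time_s: 16.32
ee_pos: [0.4528, 0.2672, 0.043]
tool_rot: [2.182, 2.26, 0.001]
force: [0.5, 0.4, -1.6]
opening: 0.448
grasp_force: 25.0
```

```bash
python3 -m jog '[[0,0,0,0,0,0.2,3],[0,0,0,0,0,0,3],[0,0,0,0,0,0.1,3],[0,0,0,0,0,0,3],[0,0,0,0,0,0,3]]'
python3 -m jog '[[0,0,0,0,0,0.1,3],[0,0,0,0,0,0,3],[0,0,0,0,0,0,3]]'
```

```text
time_s: 16.73
ee_pos: [0.4527, 0.2671, 0.0397]
tool_rot: [-2.182, -2.26, -0.0]
force: [0.6, 0.3, 1.1]
opening: 0.449
grasp_force: 25.0
time_s: 16.98
ee_pos: [0.4527, 0.2671, 0.0396]
tool_rot: [-2.182, -2.259, -0.0]
force: [-2.9, -1.3, 12.4]
opening: 0.448
grasp_force: 25.0
```

```bash
python3 -m jog '[[0,0,0,0,0,-0.1,3],[0,0,0,0,0,0,3],[0,0,0,0,0,0,6],[0,0,0,0,0,0,6],[0,0,0,0,0,0,6],[0,0,0,0,0,0,6]]' 
python3 -m jog '[[0,0,0,0,0,-1,6],[0,0,0,0,0,-2,6],[0,0,0,0,0,-2,8.7],[0,0,0,0,0,-2,8.7],[0,0,0,0,0,-2,8.7],[0,0,0,0,0,0,8.7],[0,0,0,0,0,0,8.7],[0,0,0,0,0,0,8.7]]'
python3 -c "
from h import *
go2(.52,.03,.13,2);go2(.445,-.2035,.13,29.3)"
```

```text
time_s: 17.48
ee_pos: [0.4527, 0.2671, 0.0396]
tool_rot: [2.182, 2.26, 0.0]
force: [1.0, -0.5, 0.0]
opening: 0.675
grasp_force: 0.0
time_s: 18.15
ee_pos: [0.4523, 0.267, 0.1295]
tool_rot: [-2.182, -2.26, 0.0]
force: [0.4, 0.3, 0.6]
opening: 0.988
grasp_force: 0.0
pos [0.4523 0.267  0.1295] phi 2.0 F [0.4 0.3 0.6] open 87.0 t 18.1 z-axis [-0.  0. -1.]
wz 0.0 then shift cm [-23.92   5.94  -0.05]
pos [0.4523 0.267  0.1295] phi 2.0 F [0.4 0.3 0.6] open 87.0 t 18.1 z-axis [-0.  0. -1.]
wz -27.3 then shift cm [-40.67 -23.66  -0.05]
```

```bash
python3 -m jog '[[0,0,0,-3.4,0.8,0,8.7],[0,0,0,-3.4,0.9,0,8.7],[0,0,0,-3.4,0.8,0,8.7],[0,0,0,-3.4,0.9,0,8.7],[0,0,0,-3.4,0.8,0,8.7],[0,0,0,-3.4,0.9,0,8.7],[0,0,0,-3.5,0.8,0,8.7]]' >/dev/null
python3 -m jog '[[0,0,-6.8,0,0,0,8.7],[0,0,-6.8,0,0,0,8.7],[0,0,-6.8,0,0,0,8.7],[0,0,-6.9,0,0,0,8.7],[0,0,0,0,0,0,8.7]]' >/dev/null
python3 -c "
from h import *
go2(.445,-.2035,.13,29.3)"
```

```text
pos [0.5192 0.0299 0.1286] phi 29.5 F [ 0.9  0.5 -1. ] open 86.5 t 19.1 z-axis [-0.002 -0.    -1.   ]
wz 0.2 then shift cm [-16.72 -17.89  -0.12]
```

```bash
python3 -m jog '[[0,0,0,-2.4,-2.6,0,8.7],[0,0,0,-2.4,-2.6,0,8.7],[0,0,0,-2.4,-2.6,0,8.7],[0,0,0,-2.4,-2.6,0,8.7],[0,0,0,-2.4,-2.6,0,8.7],[0,0,0,-2.4,-2.5,0,8.7],[0,0,0,-2.3,-2.4,0,8.7],[0,0,0,0,0,0,8.7]]' >/dev/null
python3 -m jog '[[0,0,0,0,0,0,8.7],[0,0,0,0,0,0,8.7],[0,0,0,0,0,0,8.7]]' >/dev/null
python3 - <<'E'
from h import *
go2(.445,-.2035,.030,29.3)
f=grab_frame("side")[:,:,::-1].copy()
t=np.radians(29.3);c=np.array([.443,-.200,0]);r=np.array([np.cos(t),np.sin(t),0]);b=np.array([np.sin(t),-np.cos(t),0])
u,v=proj("side",c+[0,0,.03]).astype(int);f=cv2.resize(f[v-60:v+60,u-60:u+60],(600,600))
for q in(c+r*.035+[0,0,.02],c-r*.035+[0,0,.02],c+b*.036+[0,0,.02],c+[0,0,.04]):
    p=((proj("side",q)-[u-60,v-60])*5).astype(int);cv2.circle(f,tuple(map(int,p)),4,(0,0,255),-1)
cv2.imwrite("pics/c6.png",f)
E
```

```text
pos [ 0.4461 -0.2014  0.1292] phi 29.4 F [-0.2  0.  -0.5] open 87.1 t 20.1 z-axis [-0.001  0.001 -1.   ]
wz 0.1 then shift cm [-0.14 -0.2   9.92]
```

View pics/c6.png

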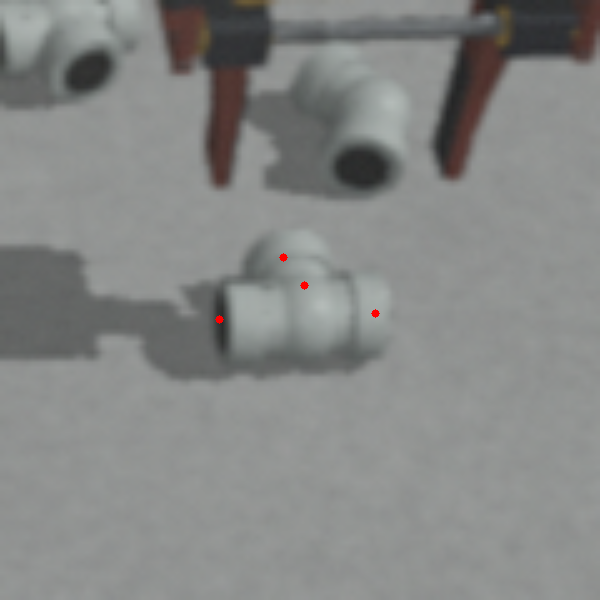

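The tee lies as estimated, within about 2 mm, between the lines of the fingers and clear of the bend.

```bash
python3 -m jog '[[0,0,0,-0.1,-0.2,2,8.7],[0,0,0,0,-0.1,2,8.7],[0,0,0,0,0,2,8.7],[0,0,0,0,0,0,8.7],[0,0,0,0,0,0,8.7],[0,0,0,0,0,0,8.7]]' 
python3 -c "
from h import *
go2(.444,-.204,.030,29.3)"
```

```text
time_s: 20.62
ee_pos: [0.4443, -0.2049, 0.0703]
tool_rot: [1.586, 2.712, 0.0]
force: [0.0, 0.5, -0.4]
opening: 0.986
grasp_force: 0.0
pos [ 0.4443 -0.2049  0.0703] phi 29.4 F [ 0.   0.5 -0.4] open 86.7 t 20.6 z-axis [ 0.001 -0.    -1.   ]
wz 0.1 then shift cm [0.09 0.01 4.03]
```

```bash
python3 -m jog '[[0,0,0,0.1,0,1,8.7],[0,0,0,0,0,1,8.7],[0,0,0,0,0,1,8.7],[0,0,0,0,0,0.7,8.7],[0,0,0,0,0,0.3,8.7],[0,0,0,0,0,0,8.7],[0,0,0,0,0,0,8.7],[0,0,0,0,0,0,8.7]]'
python3 -m jog '[[0,0,0,0,0,0,6],[0,0,0,0,0,0,6],[0,0,0,0,0,0,6],[0,0,0,0,0,0,6],[0,0,0,0,0,0,6],[0,0,0,0,0,0,6],[0,0,0,0,0,0,6]]' 30
python3 -m jog '[[0,0,0,0,0,-0.5,6],[0,0,0,0,0,-1,6],[0,0,0,0,0,-1,6],[0,0,0,0,0,-1,6],[0,0,0,0,0,-0.5,6],[0,0,0,0,0,0,6],[0,0,0,0,0,0,6],[0,0,0,0,0,0,6]]'
python3 - <<'E'
from h import *
go2(.52,0.03,.13,92)
f=grab_frame("side")[:,:,::-1].copy();u,v=proj("side",np.array([.445,-.204,.05])).astype(int)
cv2.imwrite("pics/c7.png",cv2.resize(f[v-60:v+60,u-60:u+60],(480,480)))
E
```

```text
time_s: 21.28
ee_pos: [0.4433, -0.2046, 0.0298]
tool_rot: [1.587, 2.711, 0.0]
force: [-0.3, -0.7, -0.1]
opening: 0.987
grasp_force: 0.0
time_s: 21.87
ee_pos: [0.4437, -0.2045, 0.0299]
tool_rot: [1.586, 2.711, 0.001]
force: [1.1, 1.0, 3.3]
opening: 0.793
grasp_force: 30.0
time_s: 22.53
ee_pos: [0.4429, -0.2043, 0.0695]
tool_rot: [-1.587, -2.711, -0.0]
force: [0.4, 0.3, -2.7]
opening: 0.795
grasp_force: 30.0
pos [ 0.4429 -0.2043  0.0695] phi 29.3 F [ 0.4  0.3 -2.7] open 69.9 t 22.5 z-axis [-0.  0. -1.]
wz -62.7 then shift cm [-8.52 23.14 -6.04]
```

View pics/c7.png

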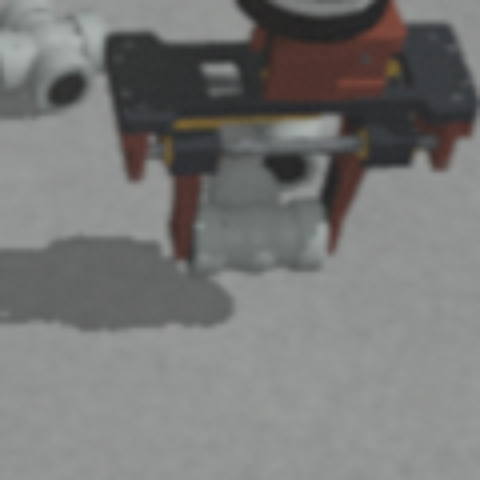

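The tee is gripped level at 70 mm.

```bash
python3 -m jog '[[0,0,-7,0,0,-1,6],[0,0,-7,0,0,-1,6],[0,0,-7,0,0,-1,6],[0,0,-7,0,0,-1,6],[0,0,-7,0,0,-1,6],[0,0,-7,0,0,-1,6],[0,0,-7,0,0,0,6],[0,0,-7,0,0,0,6]]' >/dev/null
python3 -m jog '[[0,0,-6.9,0,0,0,6],[0,0,0,0,0,0,6],[0,0,0,0,0,0,6]]' 
python3 -c "
from h import *
go2(.453,.148,.13,92.2)"
```

```text
time_s: 23.5
ee_pos: [0.4427, -0.2045, 0.1292]
tool_rot: [0.055, -3.14, -0.001]
force: [0.7, 0.3, -2.8]
opening: 0.795
grasp_force: 30.0
pos [ 0.4427 -0.2045  0.1292] phi 92.0 F [ 0.7  0.3 -2.8] open 69.9 t 23.5 z-axis [-0.001  0.001 -1.   ]
wz -0.2 then shift cm [-2.39 35.18 -0.06]
```

```bash
python3 -m jog '[[0,0,0,-0.1,1.5,0,6],[0,0,0,-0.2,2.5,0,6],[0,0,0,-0.2,3,0,6],[0,0,0,-0.2,3,0,6],[0,0,0,-0.2,3,0,6],[0,0,0,-0.2,3,0,6],[0,0,0,-0.2,3,0,6],[0,0,0,-0.2,3,0,6]]' >/dev/null
python3 -m jog '[[0,0,0,-0.2,3,0,6],[0,0,0,-0.2,3,0,6],[0,0,0,-0.2,3,0,6],[0,0,0,-0.2,2.5,0,6],[0,0,0,-0.1,1.6,0,6],[0,0,0,0,0,0,6],[0,0,0,0,0,0,6],[0,0,0,0,0,0,6]]' 
python3 -c "
from h import *
go2(.453,.148,.044,92.2)"
```

```text
time_s: 24.83
ee_pos: [0.4532, 0.1462, 0.1293]
tool_rot: [0.057, -3.14, 0.002]
force: [0.4, -0.5, -2.9]
opening: 0.796
grasp_force: 30.0
pos [0.4532 0.1462 0.1293] phi 92.1 F [ 0.4 -0.5 -2.9] open 70.0 t 24.8 z-axis [-0.001 -0.001 -1.   ]
wz -0.1 then shift cm [0.01 0.19 8.53]
```

```bash
python3 -m jog '[[0,0,0,0,0,1.5,6],[0,0,0,0,0,2,6],[0,0,0,0,0,2,6],[0,0,0,0,0,1.5,6],[0,0,0,0,0,1,6],[0,0,0,0,0,0,6],[0,0,0,0,0,0,6],[0,0,0,0,0,0,6]]'
python3 - <<'E'
from h import *
go2(.453,.148,.039,92.2)
f=grab_frame("side")[:,:,::-1].copy()
cv2.imwrite("pics/c8.png",cv2.resize(f[200:420,130:370],(720,600)))
E
```

```text
time_s: 25.5
ee_pos: [0.4541, 0.147, 0.0504]
tool_rot: [-0.059, 3.14, 0.0]
force: [-0.1, 0.6, -2.5]
opening: 0.793
grasp_force: 30.0
pos [0.4541 0.147  0.0504] phi 92.2 F [-0.1  0.6 -2.5] open 69.8 t 25.5 z-axis [ 0.001  0.    -1.   ]
wz -0.0 then shift cm [0.11 0.11 1.14]
```

View pics/c8.png

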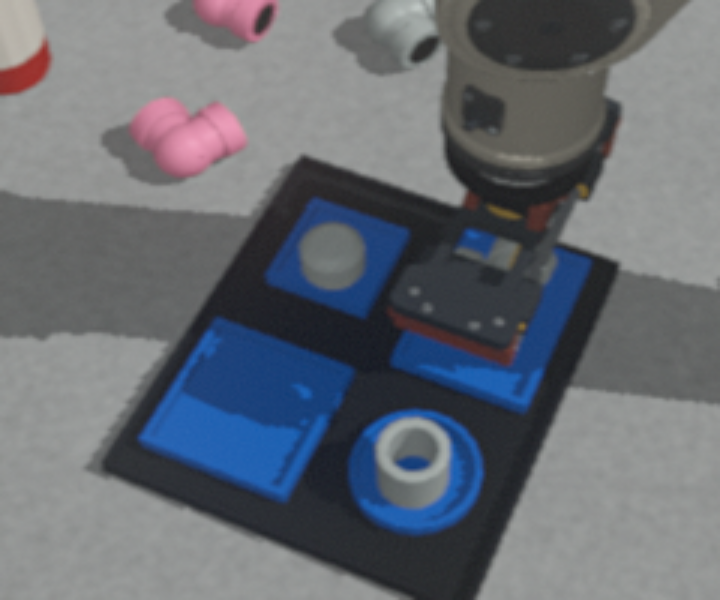

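Cap and sleeve sit well in their bins, and the tee hangs above the long bin. I'll lower it to about 0.041, then feel for the floor.

```bash
python3 -m jog '[[0,0,0,0.1,0.1,0.5,6],[0,0,0,0,0,0.3,6],[0,0,0,0,0,0,6],[0,0,0,0,0,0,6],[0,0,0,0,0,0,6]]'
python3 -m jog '[[0,0,0,0,0,0.2,6],[0,0,0,0,0,0,6],[0,0,0,0,0,0,6]]'
python3 -m jog '[[0,0,0,0,0,0.1,6],[0,0,0,0,0,0,6],[0,0,0,0,0,0,6]]'
```

```text
time_s: 25.97
ee_pos: [0.4525, 0.1482, 0.0417]
tool_rot: [-0.061, 3.141, 0.0]
force: [1.0, 0.2, -3.3]
opening: 0.795
grasp_force: 30.0
time_s: 26.22
ee_pos: [0.4524, 0.1481, 0.0396]
tool_rot: [0.061, -3.141, 0.0]
force: [-0.2, -0.8, -2.3]
opening: 0.797
grasp_force: 30.0
time_s: 26.47
ee_pos: [0.4526, 0.1482, 0.0389]
tool_rot: [-0.061, 3.141, 0.0]
force: [-0.7, -0.4, 3.0]
opening: 0.794
grasp_force: 30.0
```

```bash
python3 -m jog '[[0,0,0,0,0,-0.1,6],[0,0,0,0,0,0,7.8],[0,0,0,0,0,0,7.8],[0,0,0,0,0,0,7.8],[0,0,0,0,0,0,7.8]]' 
python3 -m jog '[[0,0,0,0,0,-0.5,7.8],[0,0,0,0,0,-1,7.8],[0,0,0,0,0,-2,7.8],[0,0,0,0,0,-2,7.8],[0,0,0,0,0,-2,8.7],[0,0,0,0,0,-1.5,8.7],[0,0,0,0,0,0,8.7],[0,0,0,0,0,0,8.7]]'
python3 - <<'E'
from h import *
ims=[]
for n in("top","side"):
    f=cv2.imread(f"pics/{n}0.png");c=np.array([.6175,-.0465,0])
    u,v=proj(n,c+[0,0,.02]).astype(int);f=cv2.resize(f[v-32:v+32,u-32:u+32],(390,390),interpolation=cv2.INTER_CUBIC);k=390/64
    dr=lambda q:tuple(map(int,(proj(n,np.array(q))-[u-32,v-32])*k+k/2))
    A=np.radians(154);a=np.array([np.cos(A),np.sin(A),0]);b=np.array([-np.sin(A),np.cos(A),0]);z=np.array([0,0,1.])
    th=np.linspace(0,2*np.pi,40)
    for d,e in((a,b),(b,a)):
        for t in th: cv2.circle(f,dr(c+d*.036+z*.02+.02*(e*np.cos(t)+z*np.sin(t))),1,(0,0,255),-1)
    for t in th: cv2.circle(f,dr(c+z*.02+.02*(a*np.cos(t)+b*np.sin(t))),1,(0,255,0),-1)
    ims.append(f)
cv2.imwrite("pics/c9.png",np.hstack(ims))
go2(.61,-.043,.13,-26)
E
```

```text
time_s: 26.88
ee_pos: [0.4526, 0.1482, 0.0397]
tool_rot: [-0.061, 3.141, 0.0]
force: [-0.0, 0.3, 0.2]
opening: 0.887
grasp_force: 0.0
time_s: 27.55
ee_pos: [0.4531, 0.1484, 0.1308]
tool_rot: [-0.061, 3.139, 0.002]
force: [-0.5, 1.0, -0.2]
opening: 0.99
grasp_force: 0.0
pos [0.4531 0.1484 0.1308] phi 92.2 F [-0.5  1.  -0.2] open 87.2 t 27.6 z-axis [ 0.002  0.001 -1.   ]
wz -61.8 then shift cm [ 10.32 -22.49   0.1 ]
```

View pics/c9.png

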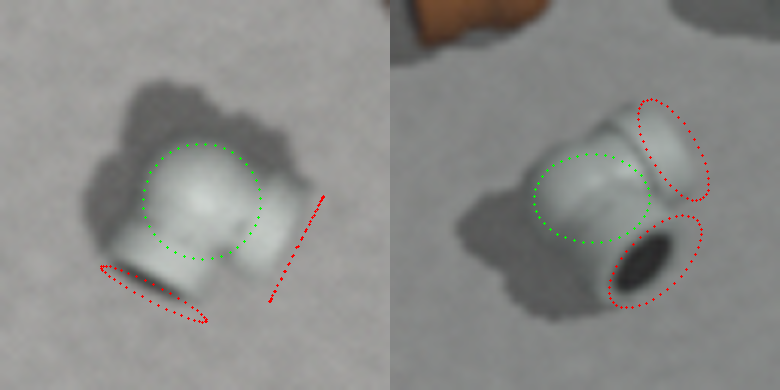

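The overlay is right in angle, but the actual elbow lies about 4 mm farther in +x and 2 mm in +y. I take the ball as (0.6215, -0.0445). Turning back the long way keeps the last joint mid-range.

```bash
for i in 1 2; do python3 -m jog '[[0,0,7,0,0,0,8.7],[0,0,7,0,0,0,8.7],[0,0,7,0,0,0,8.7],[0,0,7,0,0,0,8.7],[0,0,7,0,0,0,8.7],[0,0,7,0,0,0,8.7],[0,0,7,0,0,0,8.7],[0,0,7,0,0,0,8.7]]' >/dev/null; done
python3 -m jog '[[0,0,7,0,0,0,8.7],[0,0,0,0,0,0,8.7],[0,0,0,0,0,0,8.7]]' >/dev/null
python3 -c "
from h import *
print(state()['joint_positions'].round(2));go2(.6144,-.0409,.13,-27)"
```

```text
[-0.77  0.32  0.38  2.14 -0.18  0.71 -0.73]
pos [0.4519 0.148  0.1289] phi -26.6 F [-0.4 -0.1 -1. ] open 87.1 t 29.1 z-axis [-0.001 -0.001 -1.   ]
wz 0.4 then shift cm [-9.45 23.06 -0.11]
```

```bash
python3 -m jog '[[0,0,0.4,-1.2,2.9,0,8.7],[0,0,0,-1.2,2.9,0,8.7],[0,0,0,-1.2,2.9,0,8.7],[0,0,0,-1.2,2.9,0,8.7],[0,0,0,-1.2,2.9,0,8.7],[0,0,0,-1.2,2.9,0,8.7],[0,0,0,-1.2,2.9,0,8.7],[0,0,0,-1.1,2.8,0,8.7]]' >/dev/null
python3 -m jog '[[0,0,0,0,0,1.5,8.7],[0,0,0,0,0,1.5,8.7],[0,0,0,0,0,1.5,8.7],[0,0,0,0,0,0,8.7],[0,0,0,0,0,0,8.7],[0,0,0,0,0,0,8.7],[0,0,0,0,0,0,8.7]]' >/dev/null
python3 -c "
from h import *
go2(.6144,-.0409,.03,-27)"
```

```text
pos [ 0.6153 -0.0417  0.0856] phi -27.1 F [-0.4  0.4 -0.6] open 87.1 t 30.4 z-axis [ 0.001  0.    -1.   ]
wz -0.1 then shift cm [ 0.03 -0.13  5.56]
```

```bash
python3 -m jog '[[0,0,0,0,-0.1,1.5,8.7],[0,0,0,0,0,1.5,8.7],[0,0,0,0,0,1.5,8.7],[0,0,0,0,0,0.7,8.7],[0,0,0,0,0,0.3,8.7],[0,0,0,0,0,0,8.7],[0,0,0,0,0,0,8.7],[0,0,0,0,0,0,8.7]]'
python3 -m jog '[[0,0,0,0,0,0,5],[0,0,0,0,0,0,5],[0,0,0,0,0,0,5],[0,0,0,0,0,0,5],[0,0,0,0,0,0,5],[0,0,0,0,0,0,5],[0,0,0,0,0,0,5]]' 25
python3 -m jog '[[0,0,0,0,0,-0.3,5],[0,0,0,0,0,-0.5,5],[0,0,0,0,0,-0.5,5],[0,0,0,0,0,-0.2,5],[0,0,0,0,0,0,5],[0,0,0,0,0,0,5],[0,0,0,0,0,0,5]]'
```

```text
time_s: 31.05
ee_pos: [0.6146, -0.0413, 0.0306]
tool_rot: [2.681, 1.637, 0.002]
force: [0.4, 0.4, -0.1]
opening: 0.995
grasp_force: 0.0
time_s: 31.63
ee_pos: [0.6142, -0.0413, 0.0298]
tool_rot: [2.681, 1.637, 0.001]
force: [0.7, -0.1, 0.9]
opening: 0.634
grasp_force: 24.9
time_s: 32.22
ee_pos: [0.6137, -0.0412, 0.0446]
tool_rot: [-2.681, -1.637, 0.0]
force: [0.1, -0.4, -3.1]
opening: 0.634
grasp_force: 24.9
```

The opening of 55.8 mm matches the 56 mm mouth-to-back grip. Lift, turn and carry.

```bash
python3 -m jog '[[0,0,-4,0,0,-1,5],[0,0,-4,0,0,-1.5,5],[0,0,-4,0,0,-1.5,5],[0,0,-4,0,0,-1.5,5],[0,0,-4,0,0,-1.5,5],[0,0,-4,0,0,-1,5],[0,0,-4,0,0,0,5],[0,0,-1.2,0,0,0,5]]' >/dev/null
python3 -m jog '[[0,0,0,0,0,0,5],[0,0,0,0,0,0,5],[0,0,0,0,0,0,5]]' >/dev/null
python3 -c "
from h import *
go2(.5577,.2775,.13,2.2)"
```

```text
pos [ 0.6134 -0.0413  0.124 ] phi 1.9 F [-0.4 -0.1 -1.3] open 55.5 t 33.1 z-axis [-0.001 -0.    -1.   ]
wz -0.3 then shift cm [32.07 -4.34 -0.6 ]
```

```bash
python3 -m jog '[[0,0,-0.3,1.5,-0.2,-0.3,5],[0,0,0,2.5,-0.3,-0.3,5],[0,0,0,2.9,-0.4,0,5],[0,0,0,2.9,-0.4,0,5],[0,0,0,2.9,-0.4,0,5],[0,0,0,2.9,-0.4,0,5],[0,0,0,2.9,-0.4,0,5],[0,0,0,2.9,-0.4,0,5]]' >/dev/null
python3 -m jog '[[0,0,0,2.9,-0.4,0,5],[0,0,0,2.9,-0.4,0,5],[0,0,0,2.5,-0.3,0,5],[0,0,0,1.5,-0.2,0,5],[0,0,0,0.8,-0.1,0,5],[0,0,0,0,0,0,5],[0,0,0,0,0,0,5],[0,0,0,0,0,0,5]]' >/dev/null
python3 -m jog '[[0,0,0,0,0,1.5,5],[0,0,0,0,0,2,5],[0,0,0,0,0,2,5],[0,0,0,0,0,1.5,5],[0,0,0,0,0,0.5,5],[0,0,0,0,0,0,5],[0,0,0,0,0,0,5],[0,0,0,0,0,0,5]]'
python3 -c "
from h import *
go2(.5577,.2775,.0395,2.2)"
```

```text
time_s: 35.13
ee_pos: [0.5591, 0.2765, 0.0569]
tool_rot: [2.177, 2.264, 0.003]
force: [0.5, 0.6, -2.3]
opening: 0.633
grasp_force: 24.9
pos [0.5591 0.2765 0.0569] phi 2.3 F [ 0.5  0.6 -2.3] open 55.7 t 35.1 z-axis [ 0.002  0.001 -1.   ]
wz 0.1 then shift cm [ 0.11 -0.14  1.74]
```

```bash
python3 -m jog '[[0,0,0,0.1,-0.1,0.7,5],[0,0,0,0,0,0.5,5],[0,0,0,0,0,0.3,5],[0,0,0,0,0,0,5],[0,0,0,0,0,0,5],[0,0,0,0,0,0,5]]'
python3 -m jog '[[0,0,0,0,0,0.1,5],[0,0,0,0,0,0,5],[0,0,0,0,0,0,5]]'
python3 -m jog '[[0,0,0,0,0,0.1,5],[0,0,0,0,0,0,5],[0,0,0,0,0,0,5]]'
```

```text
time_s: 35.63
ee_pos: [0.5571, 0.2777, 0.0407]
tool_rot: [2.176, 2.266, 0.0]
force: [0.4, 0.2, -1.3]
opening: 0.633
grasp_force: 24.9
time_s: 35.88
ee_pos: [0.557, 0.2777, 0.0397]
tool_rot: [2.176, 2.266, 0.0]
force: [-0.1, 0.1, -1.9]
opening: 0.635
grasp_force: 24.9
time_s: 36.13
ee_pos: [0.5572, 0.2778, 0.0388]
tool_rot: [2.176, 2.266, 0.001]
force: [-0.4, 0.0, -0.2]
opening: 0.631
grasp_force: 24.9
```

Touching. Release, rise and move away to look.

```bash
python3 -m jog '[[0,0,0,0,0,0,5],[0,0,0,0,0,0,7],[0,0,0,0,0,0,7],[0,0,0,0,0,0,7],[0,0,0,0,0,0,7]]' 
python3 -m jog '[[0,0,0,0,0,-0.5,7],[0,0,0,0,0,-1,7],[0,0,0,0,0,-2,7],[0,0,0,0,0,-3,7],[0,0,0,0,0,-3,7],[0,0,0,0,0,-3,7],[0,0,0,0,0,0,7],[0,0,0,0,0,0,7]]'
python3 -m jog '[[0,0,0,3,0,0,7],[0,0,0,3,0,0,7],[0,0,0,3,0,0,7],[0,0,0,3,0,0,7],[0,0,0,3,0,0,7],[0,0,0,3,0,0,7],[0,0,0,3,0,0,7],[0,0,0,3,0,0,7]]'>/dev/null
python3 -m jog '[[0,0,0,3,0,0,7],[0,0,0,0,0,0,7],[0,0,0,0,0,0,7],[0,0,0,0,0,0,7]]'
python3 - <<'E'
from h import *
t=grab_frame("top")[:,:,::-1];s=grab_frame("side")[:,:,::-1]
cv2.imwrite("pics/f.png",np.hstack([cv2.resize(t[150:390,100:260],(400,600)),cv2.resize(s[230:420,140:340][:, :],(400,380)) if 0 else cv2.resize(s[110:420,140:400],(400,600))[:, :400]]))
E
```

```text
time_s: 36.55
ee_pos: [0.557, 0.2777, 0.0387]
tool_rot: [2.176, 2.266, 0.0]
force: [0.7, 0.6, 0.7]
opening: 0.797
grasp_force: 0.0
time_s: 37.22
ee_pos: [0.5583, 0.2784, 0.1666]
tool_rot: [2.175, 2.265, 0.008]
force: [-1.2, -0.5, 0.5]
opening: 0.795
grasp_force: 0.0
time_s: 38.22
ee_pos: [0.546, 0.5461, 0.1623]
tool_rot: [2.176, 2.265, -0.004]
force: [-0.2, -0.6, 0.6]
opening: 0.798
grasp_force: 0.0
```

View pics/f.png

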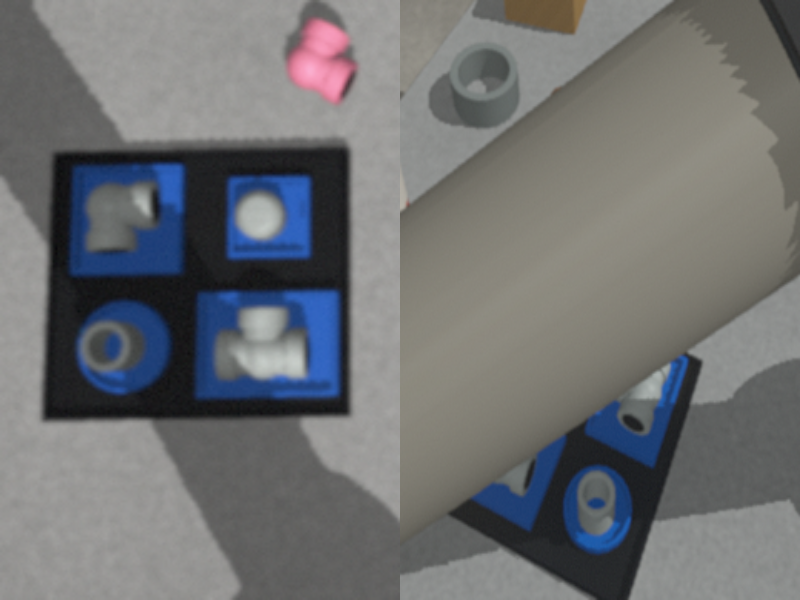

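The top view shows the elbow (120,215), cap (260,215), sleeve (105,345) and tee (262,342) all flat inside their own bins. Handing in.

```bash
python3 -c "
from station import *
print(close_job())"
```

```text
the job is handed in; nothing more can be done
None
```

The tee, elbow, sleeve and cap each sit flat in their own bins in the last picture; the cross and bend were never touched, and the job was handed in at about 38 s with no verdict returned.

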